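# Set out a parts tray for the removed heat sink

### The arm

A 7-joint arm with a two-finger parallel gripper is mounted at the origin on the work surface. World frame = base frame: x ahead of the robot, y to its left, z up, the work surface at z = 0. Lengths are in m, angles in rad, forces in N, time in s.
With the tool pointing down it reaches from about 0.425 to 0.875 m from the base axis. Payload 4.7 kg.
Tool frame: the origin (TCP) lies at the centre of the arm's flange, where the gripper is bolted on; the fingertips stand 173 mm ahead of it and the grasp point (between the pads) lies 155 mm ahead of it; z points along the fingers, y is the direction in which the jaws open and shut (so a half turn about z gives the same grasp; the last joint's range is limited). The gripper opens to 85 mm and grips with 20 to 120 N. Pads are 22 mm wide; open, the fingers measure 114 mm over their backs; the gripper's body (76 mm by 85 mm) begins 54 mm behind the grasp point. The pads swing forward as they close: fully open they stand 13 mm farther back than shut.
Start: joints at [-1.13, 0.321, -0.07, 1.45, 0.023, 1.371, -0.057], TCP at [0.269, 0.592, 0.405] pointing down, gripper open.
Joint ranges: [-2.86, 2.86], [-0.3, 2.09], [-1.38, 1.24], [0.06, 2.45], [-1.56, 4.7], [0.09, 2.05], [-2.69, 2.69]. Speed limits (rad/s): [2.57, 2.57, 3.14, 3.14, 3.14, 3.14, 3.14].

### API

Orientations are given as a rotation vector (axis times angle).
In Python, from station import arm gives the robot as it stands. The module is installed in compiled form; this text tells all that it offers.
- The arm moves only by the shell command python3 -m crank 'ROWS' [FORCE]. ROWS is JSON, a list that holds one entry, the list of rows, each a list of 7 numbers: the opening, from 0 (shut) to 1 (fully open), then the shift along the tool's x, y, z in mm, then the turn, a rotation vector about the tool's x, y, z in rad. A call has 1 to 20 rows; each row shifts and turns the commanded pose from where the row before left it, along the tool's axes as they then stand; what a row does not reach is not made up. A row lasts 1/10 s, in which the tool goes at most 50 mm and 8.59 degrees, less where a joint would pass 70% of its speed; a pose out of reach is approached as far as the arm can. A call with a gripper value outside its range is refused whole. The fingers move at their own pace and stop on an object; FORCE is the grip in N (left out, the last holds). Time passes only in rows, so rows that do not move let the fingers close. It gives the time, the measured TCP pose, the force and the opening at its end, in the units of the state.
- arm.get_obs(): the state, without advancing time (a new reading comes with each control period).
- arm.snapshot(name): name is "scene" or "top" or "wrist"; returns a dict with "img" (480x640x3 uint8, red, green, blue), "z_map" (480x640 float32, m along the optical axis (not along the pixel's ray), 0 where there is no reading), "fx", "fy", "cx", "cy" (pixels), "rvec" (rotation vector, rad) and "tvec" (3), from world to camera coordinates, as OpenCV has them; the wrist camera has in their place "mount" (4x4, takes a point from camera to tool coordinates, whose origin is the TCP and whose axes are the flange's). Camera axes: x right, y down, z forward; pixel columns grow to the right and rows downward; lengths in m; the calibration is good to about 2 mm. A picture is of the moment at which its call begins: read the wrist's pose just before it.
- arm.sign_off(): hands the job in, once; it reports no verdict.
The state is a dict: "time_s": time; "joint_pos": joint angles; "dq": joint speeds; "tau": joint torques, N m; "tool_pos": TCP position; "tcp_rot": TCP orientation; "force": force on the tool from outside, world axes, zero at the start; "ft_torque": the same for the moment, N m; "width": finger opening in m.
Only numpy, scipy, OpenCV 4.12 (cv2) and the standard library are available. Lean on these libraries where they do the work, as an engineer would, in place of code of your own. Each camera call takes 0.05 s, during which the arm holds its last target. There are 200 camera calls.

### The job

Lift only the top tray off the nested stack of dark parts trays, leaving the two below nested where they stand, and set it upright in the middle of the work pad. Then put the finned heat sink that stands on the driver board into that tray and let go. Do not knock over the bottle or the solder spool.

Things in the scene. Friction and masses are not known exactly. Their poses are not given: they have to be found in the camera images.
- tray_top_center (a point): Centre, half-way up, of the top one of three nested dark grey plastic trays. 96 mm (x) by 66 mm (y) at the lip, 32 mm high, flaring from an underside of 78 by 48; about 40 g. Its lip, an upright band 10 mm high, is its widest part; the lip's top is 16 mm above this point. Inside floor 74 by 44 mm, 2 mm above the underside, with a 4 mm thick, 16 mm high rib at each short end. z up.
- tray_mid_center (a point): Centre, half-way up, of the middle tray: same kind, nested in the lowest and 18 mm below the top one; it stays. Between one lip and the next is a gap of 8 mm, so fingers reaching more than 18 mm below the top edge of the top lip also grip this tray. Side play about 2 mm; only weight holds the trays together.
- tray_low_center (a point): Centre, half-way up, of the lowest tray: same kind, 18 mm below the middle one, standing loose on the table; it stays.
- pad_center (a point): Middle of the top face of the work pad: a blue-grey flat mat 150 mm (x) by 130 mm (y), 3 mm thick, fixed, empty. z up.
- board_center (a point): Middle of the top face of the driver board: a dark green circuit board 160 mm (x) by 140 mm (y), its top 12 mm above the table, fixed, with connectors and capacitors up to 9 mm high near its edges. Loose on it stand the heat sink and a plain black relay (28 by 22 by 16 mm), 60 to 100 mm apart.
- heatsink_center (a point): Heat sink: a finned aluminium block 28 mm (its x) by 22 mm (its y), 38 mm tall, about 45 g (varies by a third), standing loose on the driver board. The point is its centre, 19 mm above its underside; z up along its height. It can be gripped across its 22 mm width (along its y).
- flux_center (a point): Centre of the small green bottle with a white cap, 44 mm across and 85 mm tall (underside 42 mm below the point), standing loose on the table; z up.
- spool_center (a point): Centre of the solder spool with two red flanges, 60 mm across and 42 mm tall, standing loose on the table; z up.
There are look-alikes about, which are no part of the job. Leave any yellow look-alike of the part that bears tray_top_center alone. There is more than one size of the part that bears heatsink_center; the job needs the smaller.

How it is judged:
On the way, in this order (a step that is already met when the one before it is completed fails the run):
1. the top tray is lifted clear of the next one, which stays where it was (z of tray_top_center in the frame of tray_mid_center above 0.05 m and distance of each of tray_mid_center, tray_low_center from where it was at the start of the episode below 0.015 m and angle between tray_mid_center's own z axis and vertical below 0.1 rad), for 0.2 s.
2. the top tray stands upright in the middle of the pad, let go (horizontal distance between tray_top_center and pad_center below 0.03 m and z of tray_top_center in the frame of pad_center between 0.012 and 0.02 m and angle between tray_top_center's own z axis and vertical below 0.1 rad and contact force between tray_top and the fingers below 0.05 N), for 0.2 s.
At the end, for the whole second after the job is handed in: The top tray lies flat on the pad (tilt < 0.1 rad), centre within 30 mm of its middle; the heat sink is down in it (within 38 mm along, 28 mm across, under 15 mm above its centre), both at rest; the other trays are within 15 mm of their start, the middle one upright (horizontal distance between tray_top_center and pad_center below 0.03 m and z of tray_top_center in the frame of pad_center between 0.012 and 0.02 m and angle between each of tray_top_center, tray_mid_center's own z axis and vertical below 0.1 rad and x of heatsink_center in the frame of tray_top_center between -0.038 and 0.038 m and y of heatsink_center in the frame of tray_top_center between -0.028 and 0.028 m and z of heatsink_center in the frame of tray_top_center below 0.015 m and distance of each of tray_mid_center, tray_low_center from where it was at the start of the episode below 0.015 m and linear speed of each of tray_top, heatsink below 0.02 m/s); the robot touches nothing.
It fails at once if the middle or lowest tray is dragged up or moved by more than 15 mm (distance of any of tray_mid_center, tray_low_center from where it was at the start of the episode above 0.015 m).
It fails at once if the bottle or the spool is knocked over (angle between any of flux_center, spool_center's own z axis and vertical above 0.6 rad).
It also fails if it takes over 64 s, if anything falls off the work surface, if the arm or the gripper's body presses on something with over 40 N, if the wrist force passes 120 N, or if a joint passes its speed limit or range.

## Working session

There is one attempt and no reset: what is moved stays moved. The work goes in short steps, Python scripts to look and compute and a shell command to move; the robot and the scene stay as the last step left them, time stands still between calls to the robot, and variables do not carry over. Pictures are saved under pics/ and viewed, about 8 in all and at most 12, crops included, and the job is handed in when it is done.

```bash
mkdir -p pics; cat > h.py <<'E'
import numpy as np, cv2
from scipy.spatial.transform import Rotation as R
from station import arm
def snap(n):
    o=arm.get_obs(); s=arm.snapshot(n)
    if n=="wrist":
        T=np.eye(4);T[:3,:3]=R.from_rotvec(o["tcp_rot"]).as_matrix();T[:3,3]=o["tool_pos"]; T=T@np.array(s["mount"])
    else:
        E=np.eye(4);E[:3,:3]=R.from_rotvec(np.ravel(s["rvec"])).as_matrix();E[:3,3]=np.ravel(s["tvec"]);T=np.linalg.inv(E)
    s["T"]=T; return s
def cloud(s):
    v,u=np.mgrid[:480,:640]; z=s["z_map"]
    P=np.stack([(u-s["cx"])/s["fx"]*z,(v-s["cy"])/s["fy"]*z,z],-1)
    P=P@s["T"][:3,:3].T+s["T"][:3,3]; P[z==0]=np.nan; return P
def onplane(s,u,v,h):
    d=s["T"][:3,:3]@np.array([(u-s["cx"])/s["fx"],(v-s["cy"])/s["fy"],1]);c=s["T"][:3,3]
    return c+d*(h-c[2])/d[2]
def save(n,s): cv2.imwrite("pics/"+n,s["img"][...,::-1])
E
python3 - <<'E'
from h import *
import pickle
o=arm.get_obs(); print({k:np.round(v,3) for k,v in o.items()})
for n in("top","scene"):
    s=snap(n); save(n+"1.png",s); pickle.dump({k:v for k,v in s.items()},open(n+".pkl","wb")); print(n,np.round(s["T"],3),s["fx"],(s["z_map"]>0).mean())
E
```

```text
{'time_s': np.float64(0.0), 'joint_pos': array([-1.13 ,  0.322, -0.07 ,  1.452,  0.023,  1.371, -0.057]), 'dq': array([-0.   , -0.002, -0.   ,  0.002, -0.001, -0.002,  0.002]), 'tau': array([-1.0000e-03, -4.9358e+01, -3.8300e-01, -3.1433e+01,  1.3000e-02,
        1.1000e-02, -0.0000e+00]), 'tool_pos': array([0.269, 0.591, 0.404]), 'tcp_rot': array([-6.65e-01, -3.07e+00,  3.00e-03]), 'force': array([-0.298, -0.359, -0.31 ]), 'ft_torque': array([-0.039, -0.008,  0.016]), 'width': np.float64(0.085)}
top [[ 0.005 -0.983  0.185  0.35 ]
 [-1.    -0.002  0.02   0.003]
 [-0.02  -0.185 -0.982  1.231]
 [ 0.     0.     0.     1.   ]] 479.85927158034485 0.995927734375
scene [[-0.642  0.479 -0.599  1.099]
 [ 0.766  0.379 -0.519  0.501]
 [-0.021 -0.792 -0.61   0.644]
 [ 0.     0.     0.     1.   ]] 474.7682847584159 0.9960188802083333
```

View pics/top1.png

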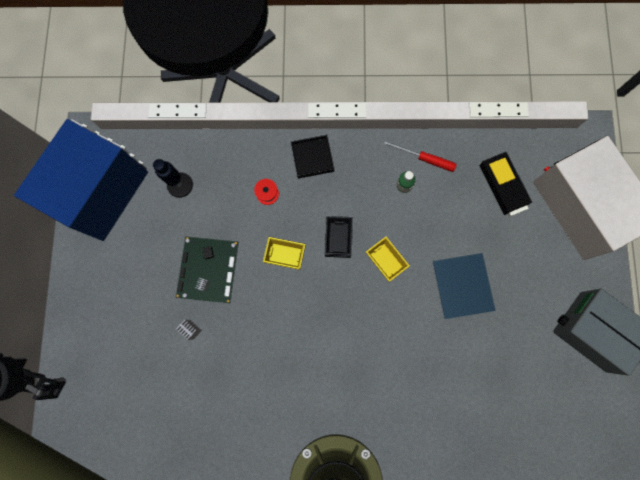

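View pics/scene1.png

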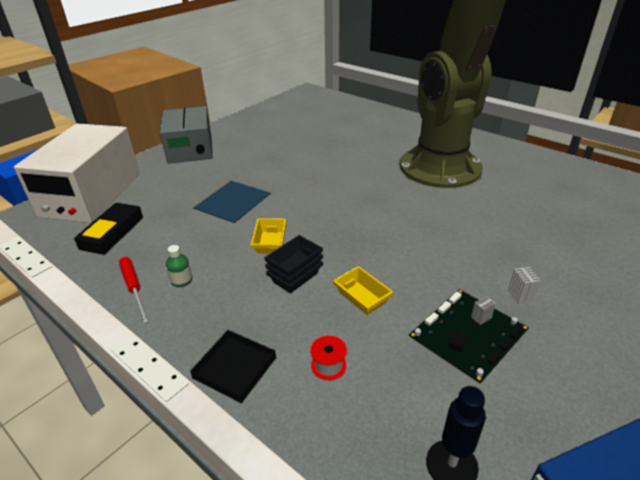

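The top view shows what could be confused. Dark trays: the stack at (339,237); the flat black square at (313,157) and the yellow trays at (284,253) and (388,258) are not it. Heat sinks: the one on the board at (202,284), and a bigger one off the board at (188,328). The relay is at (208,253). I choose (339,237) and (202,284).

```bash
python3 - <<'E'
from h import *
import pickle
S={n:pickle.load(open(n+".pkl","rb")) for n in("top","scene")}
C={n:cloud(S[n]) for n in S}
def rect(P,m,name):
    n,l,st,_=cv2.connectedComponentsWithStats(m.astype(np.uint8),connectivity=8)
    for i in range(1,n):
        if st[i,4]<15: continue
        p=P[l==i]; r=cv2.minAreaRect((p[:,:2]*1000).astype(np.float32))
        print(name,st[i,:4],st[i,4],"c",np.round(r[0],1),"size",np.round(r[1],1),"ang",round(r[2],1),"z",np.round(np.nanpercentile(p[:,2],[5,50,95])*1000,1))
def proj(s,p):
    q=np.linalg.inv(s["T"])@np.r_[p,1]; return q[0]/q[2]*s["fx"]+s["cx"],q[1]/q[2]*s["fy"]+s["cy"]
t=S["top"]
for nm,(u,v),h in(("stack",(339,237),.068),("sink",(202,284),.05),("pad",(464,285),.003),("board",(208,269),.012),("bottle",(407,180),.05),("spool",(266,190),.04)):
    c=onplane(t,u,v,h)
    print("==",nm,np.round(c,3),"scene px",np.round(proj(S["scene"],c)), "reach",round(np.hypot(*c[:2]),3))
    for n in S:
        P=C[n]; near=np.hypot(P[...,0]-c[0],P[...,1]-c[1])<(.12 if nm in("pad","board") else .07)
        im=S[n]["img"].astype(int)
        if nm=="pad": m=near&(im[...,2]-im[...,0]>25)&(P[...,2]<.02)
        elif nm=="board": m=near&(P[...,2]>.008)&(P[...,2]<.016)
        elif nm=="stack": m=near&(im.max(2)<70)&(P[...,2]>.056)
        elif nm=="sink": m=near&(P[...,2]>.032)&(np.hypot(P[...,0]-c[0],P[...,1]-c[1])<.04)
        else: m=near&(P[...,2]>.015)
        rect(P,m,n)
E
```

```text
== stack [ 0.587 -0.007  0.068] scene px [294. 250.] reach 0.587
top [325 217  27  39] 305 c [590.7  -4.9] size [64.2 94.8] ang 89.2 z [56.6 66.6 72.1]
scene [265 235  58  40] 626 c [589.8  -4. ] size [67.2 96.5] ang 87.8 z [57.4 63.8 68.3]
== sink [0.471 0.332 0.05 ] scene px [483. 302.] reach 0.576
top [196 278  12  12] 71 c [472.  333.9] size [22.6 27.3] ang 72.9 z [36.6 50.3 54.7]
scene [474 296  22  20] 281 c [469.4 334.9] size [24.3 29.9] ang 72.9 z [33.6 47.1 50.5]
== pad [ 0.475 -0.326  0.003] scene px [231. 199.] reach 0.576
top [433 253  62  66] 2957 c [ 474.7 -324.6] size [149.3 130.1] ang 9.3 z [-0.1  3.7  7.8]
scene [194 181  76  41] 1620 c [ 473.7 -323. ] size [150.8 132.5] ang 9.2 z [0.6 2.7 4.7]
== board [0.514 0.329 0.012] scene px [467. 330.] reach 0.61
top [176 236  63  67] 2494 c [514.5 331.1] size [141.1 160.9] ang 84.4 z [ 9.4 12.8 15.6]
scene [409 289 120  94] 4719 c [510.1 332. ] size [141.4 163.9] ang 84.4 z [ 9.6 11.5 13.6]
== bottle [ 0.739 -0.181  0.05 ] scene px [176. 261.] reach 0.761
top [397 171  19  21] 303 c [ 738.8 -179.5] size [43.  40.7] ang 39.6 z [22.  58.3 87.6]
scene [166 245  26  38] 692 c [ 741.4 -175.3] size [38.2 41.9] ang 31.3 z [19.4 51.4 84.2]
== spool [0.716 0.182 0.04 ] scene px [327. 349.] reach 0.739
top [255 179  23  22] 401 c [716.4 181.5] size [57.8 57.7] ang 0.9 z [39.5 43.  46.9]
scene [310 335  37  36] 1004 c [714.9 183. ] size [59.5 58. ] ang 39.5 z [20.  41.3 43.1]
```

```bash
python3 -m crank '[[[1,-36,-27.3,0,0,0,0],[1,-36,-27.3,0,0,0,0],[1,-36,-27.3,0,0,0,0],[1,-36,-27.3,0,0,0,0],[1,-36,-27.3,0,0,0,0],[1,-36,-27.3,0,0,0,0],[1,-36,-27.3,0,0,0,0],[1,-36,-27.3,0,0,0,0],[1,-36,-27.3,0,0,0,0],[1,-36,-27.3,0,0,0,0],[1,-36,-27.3,0,0,0,0],[1,-36,-27.3,0,0,0,0],[1,-36,-27.3,0,0,0,0],[1,-36,-27.3,0,0,0,0],[1,-36,-27.3,0,0,0,0],[1,0,0,0,0,0,-0.138],[1,0,0,0,0,0,-0.138],[1,0,0,0,0,0,-0.138],[1,0,0,0,0,0,0],[1,0,0,0,0,0,0]]]' 40
cat >> h.py <<'E'
def togo(x,y,z,yaw_y):
    "tool-frame shift (mm) and turn to put TCP at x,y,z, pointing down, jaws along yaw_y deg (mod 180)"
    o=arm.get_obs(); M=R.from_rotvec(o["tcp_rot"]).as_matrix()
    a=np.degrees(np.arctan2(M[1,1],M[0,1])); d=(yaw_y-a+90)%180-90
    c=np.radians(a+d); yv=np.array([np.cos(c),np.sin(c),0]); zv=np.array([0,0,-1.]); G=np.c_[np.cross(yv,zv),yv,zv]
    print("t",o["time_s"],"jaw yaw",round(a,2),"shift",np.round(M.T@(np.array([x,y,z])-o["tool_pos"])*1000,1),"turn",np.round(R.from_matrix(M.T@G).as_rotvec(),4),"force",np.round(o["force"],2),"w",round(float(o["width"])*1000,1),"j",np.round(o["joint_pos"],2))
E
python3 - <<'E'
from h import *
togo(.590,-.0045,.404,89)
s=snap("wrist"); save("w1.png",s); P=cloud(s)
print(np.round(s["T"],3))
im=s["img"].astype(int)
m=(P[...,2]>.060)&(P[...,2]<.08)&(np.hypot(P[...,0]-.59,P[...,1]+.004)<.07)&(im.max(2)<80)
p=P[m];print(m.sum(),cv2.minAreaRect((p[:,:2]*1000).astype(np.float32)),np.percentile(p[:,2],[5,50,95]))
E
```

```text
time_s: 2.1
tool_pos: [0.591, -0.0046, 0.4044]
tcp_rot: [-0.025, -3.141, 0.0]
force: [0.7, 0.0, -0.4]
width: 0.0851
t 2.1 jaw yaw 89.09 shift [1.  0.1 0.4] turn [-0.     -0.0006  0.0015] force [ 0.68  0.05 -0.38] w 85.1 j [-0.38  0.2   0.39  1.62 -0.08  1.34  1.58]
[[ 0.015  0.958  0.286  0.52 ]
 [ 1.    -0.015 -0.004 -0.003]
 [ 0.     0.286 -0.958  0.373]
 [ 0.     0.     0.     1.   ]]
3105 ((591.1973266601562, -4.549461364746094), (65.96668243408203, 95.83262634277344), 87.60010528564453) [0.06104594 0.06704928 0.06867548]
```

View pics/w1.png

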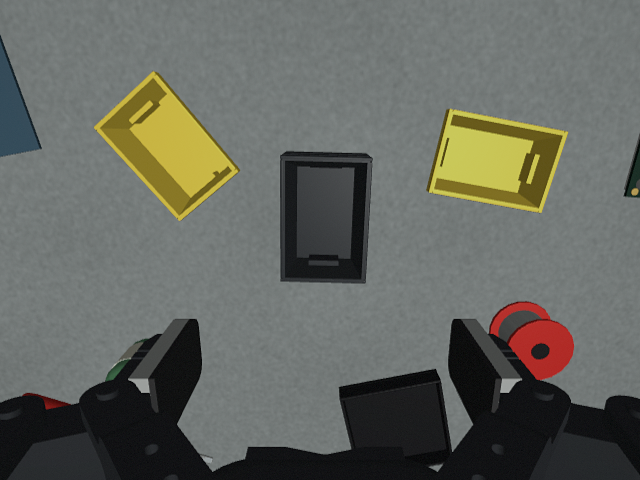

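```bash
python3 -m crank '[[[0.86,0,0,26,0,0,0.022],[0.86,0,0,26,0,0,0],[0.86,0,0,26,0,0,0],[0.86,0,0,26,0,0,0],[0.86,0,0,0,0,0,0],[0.86,0,0,0,0,0,0],[0.86,0,0,0,0,0,0]]]' 30
python3 - <<'E'
from h import *
togo(.5908,-.0045,.230,87.7)
s=snap("wrist"); save("w2.png",s)
M=np.array(s["mount"]); v,u=np.mgrid[:480,:640]; z=s["z_map"]
P=np.stack([(u-s["cx"])/s["fx"]*z,(v-s["cy"])/s["fy"]*z,z],-1)@M[:3,:3].T+M[:3,3]
for sg in(-1,1):
    m=(z>0)&(P[...,2]>.1)&(P[...,2]<.19)&(abs(P[...,0])<.04)&(sg*P[...,1]>0)&(abs(P[...,1])<.07)
    p=P[m]; t=p[p[:,2]>np.percentile(p[:,2],98)-.002]; print(sg,m.sum(),np.round(np.percentile(p[:,2],[50,90,98,100]),4),"tip y",np.round(t[:,1].min(),4),np.round(t[:,1].max(),4),"x",t[:,0].min(),t[:,0].max())
W=cloud(s); im=s["img"].astype(int)
m=(W[...,2]>.060)&(W[...,2]<.08)&(np.hypot(W[...,0]-.59,W[...,1]+.004)<.065)&(im.max(2)<80)
p=W[m];print(cv2.minAreaRect((p[:,:2]*1000).astype(np.float32)),np.percentile(p[:,2],[5,50,95]))
E
```

```text
time_s: 2.85
tool_pos: [0.5918, -0.0047, 0.3025]
tcp_rot: [0.056, 3.138, 0.0]
force: [-0.7, -0.9, 0.5]
width: 0.0733
t 2.85 jaw yaw 87.97 shift [ 1.3  0.1 72.5] turn [0.0003 0.0028 0.0047] force [-0.69 -0.92  0.45] w 73.3 j [-0.37  0.28  0.39  1.74 -0.11  1.14  1.59]
-1 16937 [0.1126 0.1457 0.1586 0.1663] tip y -0.0487 -0.036 x -0.012628596313552898 0.01018704980444625
1 16690 [0.1126 0.1459 0.1588 0.1656] tip y 0.0366 0.0497 x -0.013075966639854372 0.010414289114456507
((591.2109375, -4.631542205810547), (66.04444885253906, 96.3894271850586), 87.61402130126953) [0.06088749 0.0669097  0.06847677]
```

```bash
python3 -m crank '[[[0.86,0.6,0,20,0,0,0.004],[0.86,0,0,20,0,0,0],[0.86,0,0,20,0,0,0],[0.86,0,0,12,0,0,0],[0.86,0,0,6,0,0,0],[0.86,0,0,4.5,0,0,0],[0.86,0,0,0,0,0,0],[0.86,0,0,0,0,0,0],[0.7,0,0,0,0,0,0],[0.7,0,0,0,0,0,0],[0.7,0,0,0,0,0,0],[0.7,0,0,0,0,0,0],[0.7,0,0,0,0,0,0]]]' 25
python3 - <<'E'
from h import *
togo(.5911,-.0045,.220,87.7)
s=snap("scene");cv2.imwrite("pics/s2.png",cv2.resize(s["img"][190:330,220:380,::-1],None,fx=4,fy=4))
E
```

```text
time_s: 4.2
tool_pos: [0.591, -0.0046, 0.2193]
tcp_rot: [0.061, 3.139, 0.001]
force: [-0.4, 0.1, 5.6]
width: 0.0651
t 4.2 jaw yaw 87.77 shift [-0.1  0.1 -0.7] turn [0.0004 0.0017 0.0013] force [-0.4   0.11  5.55] w 65.1 j [-0.35  0.37  0.37  1.81 -0.16  0.99  1.62]
```

View pics/s2.png

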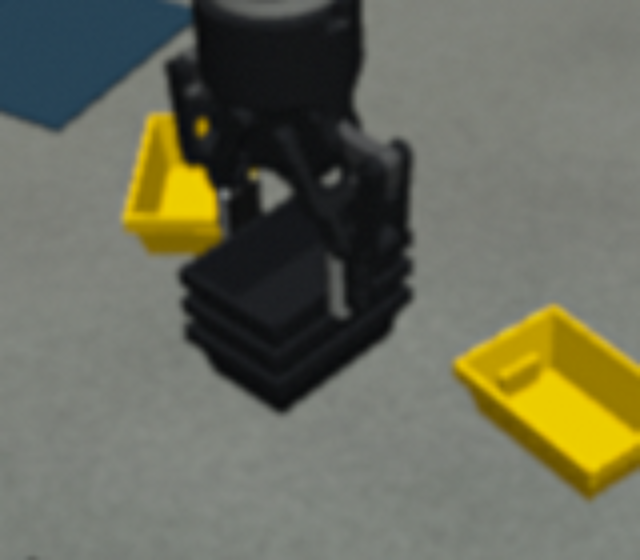

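The top tray is gripped at 65.1 mm, but the near fingertip at crop (340,315) may be close to the second lip. I'll lift 6 mm and check that with the contrast raised.

```bash
python3 -m crank '[[[0.7,0,0,-2,0,0,0],[0.7,0,0,-2,0,0,0],[0.7,0,0,-2,0,0,0],[0.7,0,0,0,0,0,0]]]'
python3 - <<'E'
from h import *
togo(.5911,-.0045,.220,87.7)
s=snap("scene");c=s["img"][225:295,255:330,::-1].astype(float);c=np.clip((c/255)**.45*255,0,255).astype(np.uint8)
cv2.imwrite("pics/s3.png",cv2.resize(c,None,fx=8,fy=8,interpolation=cv2.INTER_CUBIC))
E
```

```text
time_s: 4.65
tool_pos: [0.5906, -0.0045, 0.2243]
tcp_rot: [0.061, 3.141, 0.0]
force: [-0.9, -0.8, -0.0]
width: 0.0655
t 4.65 jaw yaw 87.78 shift [-0.5  0.1  4.3] turn [0.0001 0.0002 0.0014] force [-0.86 -0.76 -0.03] w 65.5 j [-0.35  0.36  0.37  1.81 -0.15  1.    1.62]
```

View pics/s3.png

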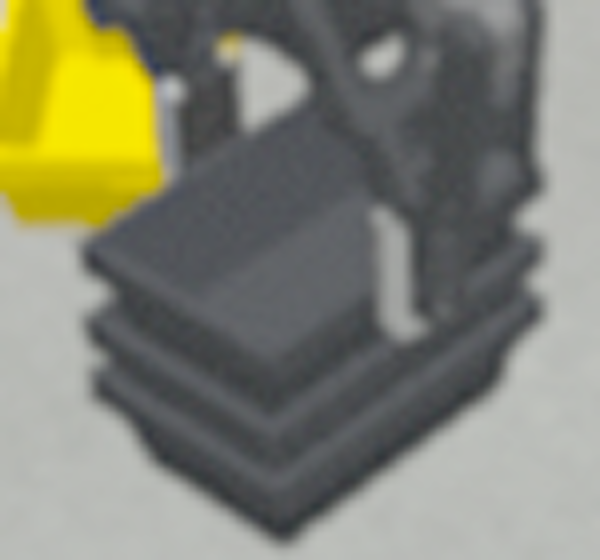

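The top tray alone has risen: the top-to-middle gap has grown from 55 to 70 px, and the lower two still look nested. I'll lift it on and turn it so that the heat sink can later go in with the jaws along the tray's long side.

```bash
python3 -m crank '[[[0.7,0,0,-6,0,0,0],[0.7,0,0,-12,0,0,0],[0.7,0,0,-20,0,0,0],[0.7,0,0,-25,0,0,0],[0.7,0,0,-25,0,0,0],[0.7,0,0,-20,0,0,0],[0.7,0,0,-8,0,0,0],[0.7,0,0,0,0,0,0],[0.7,0,0,0,0,0,0],[0.7,0,0,0,0,0,0]]]'
python3 -m crank '[[[0.7,0,0,0,0,0,0.06],[0.7,0,0,0,0,0,0.14],[0.7,0,0,0,0,0,0.14],[0.7,0,0,0,0,0,0.14],[0.7,0,0,0,0,0,0.14],[0.7,0,0,0,0,0,0.14],[0.7,0,0,0,0,0,0.14],[0.7,0,0,0,0,0,0.14],[0.7,0,0,0,0,0,0.14],[0.7,0,0,0,0,0,0.14],[0.7,0,0,0,0,0,0.14],[0.7,0,0,0,0,0,0.14],[0.7,0,0,0,0,0,0.14],[0.7,0,0,0,0,0,0.09],[0.7,0,0,0,0,0,0],[0.7,0,0,0,0,0,0]]]'
python3 - <<'E'
from h import *
togo(.474,-.324,.336,-17)
s=snap("scene"); save("s4.png",s); C=cloud(s); im=s["img"]
for lo,hi in((.03,.054),(.054,.12),(.12,.2)):
    m=(np.hypot(C[...,0]-.59,C[...,1]+.004)<.07)&(C[...,2]>lo)&(C[...,2]<hi)&(im.max(2)<70)
    p=C[m]
    if len(p)>20: print(lo,len(p),cv2.minAreaRect((p[:,:2]*1000).astype(np.float32)),np.percentile(p[:,2],[2,50,98]).round(4))
E
```

```text
time_s: 5.7
tool_pos: [0.5901, -0.0045, 0.3389]
tcp_rot: [-0.061, -3.139, 0.0]
force: [0.2, 0.9, -0.9]
width: 0.0652
time_s: 7.3
tool_pos: [0.5904, -0.0045, 0.3395]
tcp_rot: [-2.524, -1.87, 0.002]
force: [0.3, 0.2, 0.1]
width: 0.0649
t 7.3 jaw yaw -16.94 shift [-339.6  -18.2    3.7] turn [-0.0011  0.0007  0.001 ] force [0.28 0.18 0.1 ] w 64.9 j [-0.57  0.26  0.62  1.71 -0.16  1.22 -0.2 ]
0.03 966 ((589.6800537109375, -3.748443603515625), (68.13907623291016, 95.8320083618164), 87.25889587402344) [0.0302 0.042  0.0508]
0.12 1458 ((591.7498779296875, 0.9169921875), (100.7627944946289, 89.13050079345703), 86.65265655517578) [0.1564 0.1742 0.1966]
```

View pics/s4.png

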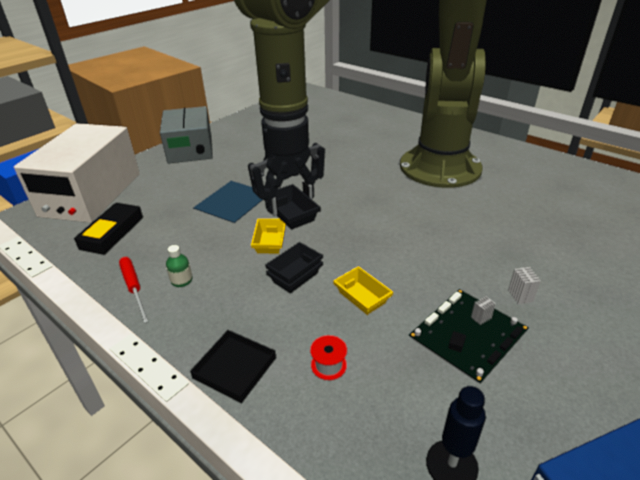

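The top view agrees: the tray is held level at scene (297,206), and the lower two sit at (294,267), within 1 mm of their start. Next is the pad.

```bash
python3 -m crank '[[[0.7,-20,-1.2,0,0,0,0],[0.7,-40,-2,0,0,0,0],[0.7,-45,-2.5,0,0,0,0],[0.7,-45,-2.5,0,0,0,0],[0.7,-45,-2.5,0,0,0,0],[0.7,-45,-2.5,0,0,0,0],[0.7,-45,-2.5,0,0,0,0],[0.7,-34,-2,0,0,0,0],[0.7,-20,-0.5,0,0,0,0],[0.7,0,0,0,0,0,0],[0.7,0,0,20,0,0,0],[0.7,0,0,35,0,0,0],[0.7,0,0,35,0,0,0],[0.7,0,0,30,0,0,0],[0.7,0,0,15,0,0,0],[0.7,0,0,5,0,0,0],[0.7,0,0,0,0,0,0],[0.7,0,0,0,0,0,0]]]'
python3 - <<'E'
from h import *
togo(.474,-.324,.187,-17)
s=snap("scene"); C=cloud(s); im=s["img"].astype(int)
m=(np.hypot(C[...,0]-.474,C[...,1]+.324)<.075)&(C[...,2]>.008)&(C[...,2]<.06)&(im.max(2)<70)
print(np.percentile(C[m][:,2],[1,50,99]).round(4))
c=im[150:250,180:300,::-1]; c=((c/255.)**.5*255).astype(np.uint8); cv2.imwrite("pics/s5.png",cv2.resize(c,None,fx=5,fy=5,interpolation=cv2.INTER_CUBIC))
E
```

```text
time_s: 9.15
tool_pos: [0.4743, -0.3238, 0.2017]
tcp_rot: [2.525, 1.866, 0.002]
force: [0.2, -0.3, 0.5]
width: 0.0655
t 9.15 jaw yaw -17.06 shift [-0.3 -0.2 14.7] turn [ 0.0025  0.0002 -0.0011] force [ 0.22 -0.27  0.47] w 65.5 j [-0.07  0.43  0.74  1.88 -0.35  0.97  0.53]
[0.0183 0.0368 0.0582]
```

View pics/s5.png

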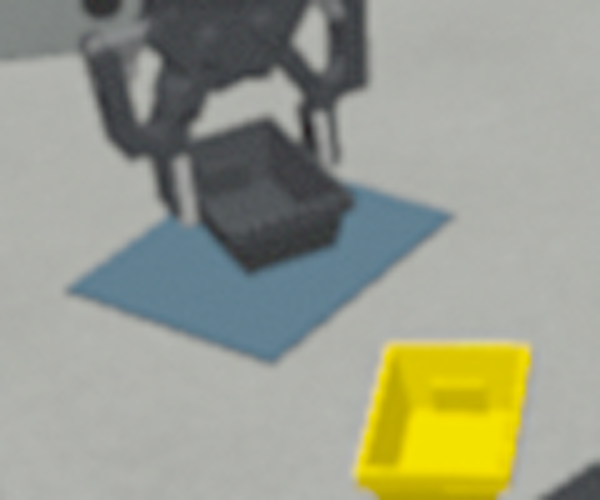

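The tray is level about 15 mm above the pad, at crop (270,195). I'll lower it and let go.

```bash
python3 -m crank '[[[0.7,0,0,5,0,0,0],[0.7,0,0,5,0,0,0],[0.7,0,0,3,0,0,0],[0.7,0,0,1.7,0,0,0],[0.7,0,0,0,0,0,0],[0.7,0,0,0,0,0,0],[1,0,0,0,0,0,0],[1,0,0,0,0,0,0],[1,0,0,0,0,0,0],[1,0,0,0,0,0,0],[1,0,0,-15,0,0,0],[1,0,0,-30,0,0,0],[1,0,0,-40,0,0,0],[1,0,0,-40,0,0,0],[1,0,0,-30,0,0,0],[1,0,0,-10,0,0,0],[1,0,0,0,0,0,0],[1,0,0,0,0,0,0]]]'
python3 - <<'E'
from h import *
togo(.4705,.3345,.336,72.9)
for n in("top","scene","wrist"):
    s=snap(n); C=cloud(s); im=s["img"].astype(int)
    m=(np.hypot(C[...,0]-.474,C[...,1]+.324)<.075)&(C[...,2]>.025)&(C[...,2]<.06)&(im.max(2)<75)
    p=C[m]; r=cv2.minAreaRect((p[:,:2]*1000).astype(np.float32)); print(n,m.sum(),np.round(r[0]+r[1]+(r[2],),1),np.percentile(p[:,2],[50,98]).round(4))
    if n=="wrist": save("w3.png",s)
E
```

```text
time_s: 11.0
tool_pos: [0.4733, -0.3229, 0.3495]
tcp_rot: [-2.525, -1.866, 0.001]
force: [-0.2, 0.4, -0.4]
width: 0.0854
t 11.0 jaw yaw -17.06 shift [ 627.6 -195.6   14.2] turn [-6.0000e-04 -1.6000e-03 -1.5702e+00] force [-0.22  0.41 -0.42] w 85.4 j [-0.16  0.24  0.83  1.75 -0.19  1.24  0.42]
top 271 [ 476.4 -320.8   93.5   67.    73.2] [0.0339 0.0398]
scene 322 [ 473.  -319.5  100.6   67.    72.4] [0.0316 0.0364]
wrist 3992 [ 475.4 -321.4   95.8   66.1   72.9] [0.0337 0.0358]
```

View pics/w3.png

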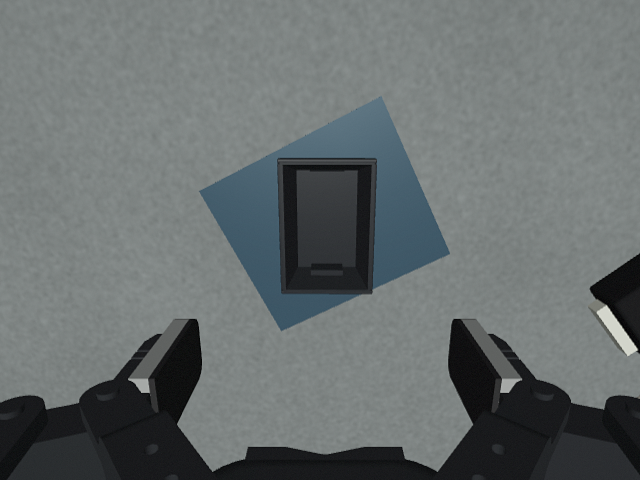

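The tray stands upright at (475.4,-321.4), lip at 35 mm, about 3 mm from the pad's middle. Now the heat sink.

```bash
python3 -m crank '[[[1,0,0,0,0,0,-0.1427],[1,0,0,0,0,0,-0.1427],[1,0,0,0,0,0,-0.1427],[1,0,0,0,0,0,-0.1427],[1,0,0,0,0,0,-0.1427],[1,0,0,0,0,0,-0.1427],[1,0,0,0,0,0,-0.1427],[1,0,0,0,0,0,-0.1427],[1,0,0,0,0,0,-0.1427],[1,0,0,0,0,0,-0.1427],[1,0,0,0,0,0,-0.1432],[1,0,0,0,0,0,0]]]'
python3 -m crank '[[[1,7,22,0,0,0,0],[1,12,40,0,0,0,0],[1,14,44.5,0,0,0,0],[1,14,44.5,0,0,0,0],[1,14,44.5,0,0,0,0],[1,14,44.5,0,0,0,0],[1,14,44.5,0,0,0,0],[1,14,44.5,0,0,0,0],[1,14,44.5,0,0,0,0],[1,14,44.5,0,0,0,0],[1,14,44.5,0,0,0,0],[1,14,44.5,0,0,0,0],[1,14,44.5,0,0,0,0],[1,14,44.5,0,0,0,0],[1,10,30,0,0,0,0],[1,5,17,0,0,0,0],[1,2,6,0,0,0,0],[1,0,0,0,0,0,0],[1,0,0,0,0,0,0]]]'
cat > sink.py <<'E'
from h import *
s=snap("wrist"); save("w4.png",s); C=cloud(s)
m=(np.hypot(C[...,0]-.4705,C[...,1]-.3345)<.035)&(C[...,2]>.042)&(C[...,2]<.06)
p=C[m]; r=cv2.minAreaRect((p[:,:2]*1000).astype(np.float32)); print(m.sum(),np.round(r[0]+r[1]+(r[2],),1),np.percentile(p[:,2],[50,98]).round(4))
E
python3 - <<'E'
from h import *
togo(.4705,.3345,.336,72.9)
import sink
E
```

```text
time_s: 12.35
tool_pos: [0.4733, -0.3232, 0.3492]
tcp_rot: [-0.467, -3.105, -0.001]
force: [-0.3, -0.0, 0.7]
width: 0.0854
time_s: 14.25
tool_pos: [0.4704, 0.3549, 0.3504]
tcp_rot: [0.473, 3.106, -0.002]
force: [0.3, 0.0, -0.6]
width: 0.085
t 14.25 jaw yaw 72.7 shift [ -6.2 -19.4  14.4] turn [-0.0013  0.0004 -0.0036] force [ 0.29  0.04 -0.6 ] w 85.0 j [-0.72  0.22  0.03  1.68 -0.01  1.24  0.58]
1191 [470.9 335.5  22.   28.2  72.3] [0.0491 0.0509]
```

View pics/w4.png

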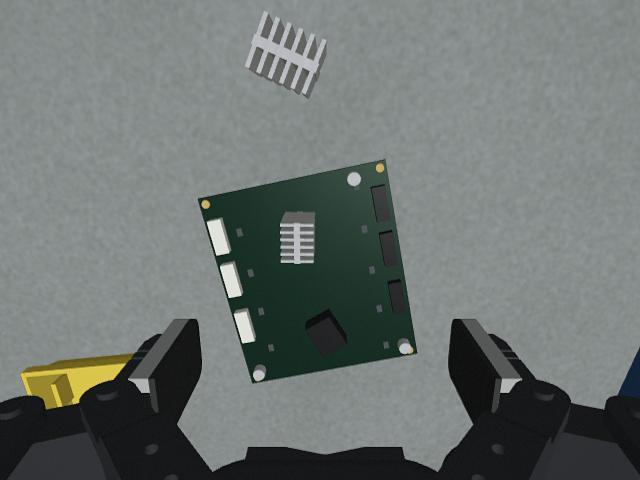

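The wrist view shows the smaller heat sink on the board at (297,240), measuring 22x28 mm with its top at 50 mm. The bigger one lies off the board at (287,55), and the relay is at (326,333). I'll move over it and go down.

```bash
python3 -m crank '[[[0.6,-3,-9,10,0,0,0.005],[0.6,-3.3,-9.5,25,0,0,0],[0.6,0,0,30,0,0,0],[0.6,0,0,20,0,0,0],[0.6,0,0,5,0,0,0],[0.6,0,0,0,0,0,0],[0.6,0,0,0,0,0,0]]]'
python3 - <<'E'
from h import *
togo(.4709,.3353,.199,72.4)
import sink
E
```

```text
time_s: 15.0
tool_pos: [0.4706, 0.3372, 0.2617]
tcp_rot: [0.476, 3.104, 0.002]
force: [0.6, -0.2, 0.7]
width: 0.0507
t 15.0 jaw yaw 72.56 shift [-0.7 -1.8 62.6] turn [0.0014 0.0011 0.0028] force [ 0.6  -0.15  0.66] w 50.7 j [-0.7   0.28  0.04  1.8  -0.01  1.06  0.61]
2713 [471.1 335.4  22.   29.1  72.4] [0.0489 0.0507]
```

```bash
python3 -m crank '[[[0.6,-0.9,-1.8,12,0,0,0.002],[0.6,0,0,20,0,0,0],[0.6,0,0,16,0,0,0],[0.6,0,0,10,0,0,0],[0.6,0,0,4.6,0,0,0],[0.6,0,0,0,0,0,0],[0.6,0,0,0,0,0,0],[0.4,0,0,0,0,0,0],[0.3,0,0,0,0,0,0],[0.1,0,0,0,0,0,0],[0.1,0,0,0,0,0,0],[0.1,0,0,0,0,0,0],[0.1,0,0,0,0,0,0]]]' 35
python3 - <<'E'
from h import *
togo(.4709,.3353,.199,72.4)
E
```

```text
time_s: 16.35
tool_pos: [0.4707, 0.3357, 0.1987]
tcp_rot: [0.478, 3.104, 0.002]
force: [-0.6, -0.3, 6.4]
width: 0.0213
t 16.35 jaw yaw 72.49 shift [-0.3 -0.3 -0.3] turn [0.0012 0.0008 0.0015] force [-0.62 -0.33  6.35] w 21.3 j [-0.7   0.36  0.04  1.85 -0.02  0.94  0.61]
```

```bash
python3 -m crank '[[[0.1,0,0,-5,0,0,0],[0.1,0,0,-15,0,0,0],[0.1,0,0,-30,0,0,0],[0.1,0,0,-35,0,0,0],[0.1,0,0,-30,0,0,0],[0.1,0,0,-15,0,0,0],[0.1,0,0,-5,0,0,0],[0.1,0,0,0,0,0,0],[0.1,0,0,0,0,0,0]]]'
python3 -m crank '[[[0.1,-6,-20,0,0,0,0],[0.1,-12,-36,0,0,0,0],[0.1,-14,-43,0,0,0,0],[0.1,-14,-43,0,0,0,0],[0.1,-14,-43,0,0,0,0],[0.1,-14,-43,0,0,0,0],[0.1,-14,-43,0,0,0,0],[0.1,-14,-43,0,0,0,0],[0.1,-14,-43,0,0,0,0],[0.1,-14,-43,0,0,0,0],[0.1,-14,-43,0,0,0,0],[0.1,-14,-43,0,0,0,0],[0.1,-14,-43,0,0,0,0],[0.1,-12,-40,0,0,0,0],[0.1,-9,-30,0,0,0,0],[0.1,-5,-16,0,0,0,0],[0.1,-3,-7,0,0,0,0],[0.1,0,0,0,0,0,0],[0.1,0,0,0,0,0,0]]]'
python3 - <<'E'
from h import *
togo(.4754,-.3214,.300,72.5)
s=snap("wrist"); save("w5.png",s)
E
```

```text
time_s: 17.25
tool_pos: [0.4699, 0.3351, 0.3312]
tcp_rot: [-0.478, -3.103, 0.003]
force: [-0.4, 0.9, -0.5]
width: 0.0215
time_s: 19.15
tool_pos: [0.4749, -0.3172, 0.3322]
tcp_rot: [-0.477, -3.104, -0.002]
force: [0.3, -0.0, -1.8]
width: 0.0217
t 19.15 jaw yaw 72.54 shift [-1.8 -3.9 32.2] turn [ 0.0011 -0.0014  0.0008] force [ 0.32 -0.02 -1.76] w 21.7 j [ 0.01  0.22  0.61  1.77 -0.14  1.2   1.92]
```

View pics/w5.png

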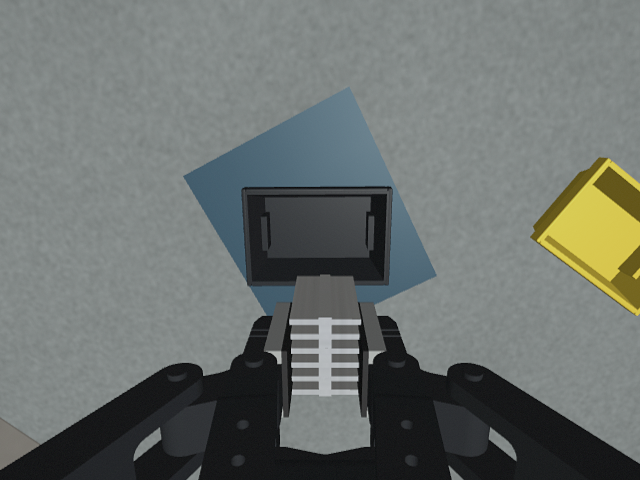

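The heat sink hangs straight at (325,340), with the tray below at (318,236). I'll correct by (-1.8,-3.9) mm, lower it in and release with a small opening.

```bash
python3 -m crank '[[[0.1,-1,-2,15,0,0,0],[0.1,-0.8,-1.9,30,0,0,0],[0.1,0,0,30,0,0,0],[0.1,0,0,25,0,0,0],[0.1,0,0,15,0,0,0],[0.1,0,0,5,0,0,0],[0.1,0,0,0,0,0,0],[0.1,0,0,0,0,0,0]]]'
python3 - <<'E'
from h import *
togo(.4754,-.3214,.1925,72.5)
E
```

```text
time_s: 20.0
tool_pos: [0.4761, -0.3227, 0.214]
tcp_rot: [0.478, 3.103, -0.001]
force: [0.6, -0.2, -0.8]
width: 0.021
t 20.0 jaw yaw 72.5 shift [ 1.1  1.1 21.5] turn [-0.0003  0.002   0.0001] force [ 0.58 -0.17 -0.8 ] w 21.0 j [ 0.06  0.37  0.58  1.86 -0.24  0.98  2.01]
```

```bash
python3 -m crank '[[[0.1,0.8,0.8,6,0,0,0],[0.1,0,0,6,0,0,0],[0.1,0,0,4,0,0,0],[0.1,0,0,3,0,0,0],[0.1,0,0,2,0,0,0],[0.1,0,0,0,0,0,0],[0.1,0,0,0,0,0,0],[0.43,0,0,0,0,0,0],[0.43,0,0,0,0,0,0],[0.43,0,0,0,0,0,0],[0.43,0,0,-3,0,0,0],[0.43,0,0,-10,0,0,0],[0.43,0,0,-25,0,0,0],[0.43,0,0,-40,0,0,0],[0.43,0,0,-40,0,0,0],[0.43,0,0,-30,0,0,0],[0.43,0,0,-10,0,0,0],[0.43,0,0,0,0,0,0],[0.43,0,0,0,0,0,0]]]'
python3 - <<'E'
from h import *
togo(.4754,-.3214,.1925,72.5)
for n in("wrist","top","scene"):
    s=snap(n); C=cloud(s); im=s["img"].astype(int)
    if n=="wrist": save("w6.png",s)
    D=np.hypot(C[...,0]-.475,C[...,1]+.322)<.07
    for nm,m in(("tray",D&(C[...,2]>.028)&(C[...,2]<.06)&(im.max(2)<75)),("sink",D&(C[...,2]>.038)&(C[...,2]<.07)&(im.max(2)>=75)),("stack",(np.hypot(C[...,0]-.59,C[...,1]+.004)<.07)&(C[...,2]>.04)&(im.max(2)<75))):
        p=C[m]
        if len(p)>10: r=cv2.minAreaRect((p[:,:2]*1000).astype(np.float32)); print(n,nm,m.sum(),np.round(r[0]+r[1]+(r[2],),1),np.percentile(p[:,2],[50,98]).round(4))
E
```

```text
time_s: 21.9
tool_pos: [0.4746, -0.3211, 0.3488]
tcp_rot: [-0.478, -3.104, -0.001]
force: [0.0, -0.1, -1.0]
width: 0.0367
t 21.9 jaw yaw 72.5 shift [ -1.1  -0.2 156.3] turn [ 0.0005 -0.0016 -0.    ] force [ 0.01 -0.07 -1.02] w 36.7 j [ 0.01  0.21  0.62  1.74 -0.13  1.23  1.93]
wrist tray 3062 [ 475.3 -321.4   96.2   65.9   72.9] [0.034  0.0359]
wrist sink 940 [ 475.4 -320.9   21.9   28.    72.5] [0.0424 0.044 ]
top tray 241 [ 475.7 -322.2   97.    66.4   72.4] [0.0347 0.0391]
top sink 75 [ 475.9 -321.8   21.3   28.1   71.2] [0.0428 0.0482]
top stack 278 [591.   -5.2  64.4  95.8  87.4] [0.0487 0.0552]
scene tray 261 [ 473.9 -319.4   99.9   66.1   73.5] [0.0327 0.0369]
scene sink 55 [ 472.4 -320.6   26.2   28.1   72.1] [0.0418 0.0442]
scene stack 557 [589.7  -3.7  67.3  96.8  87.1] [0.0464 0.0508]
```

View pics/w6.png

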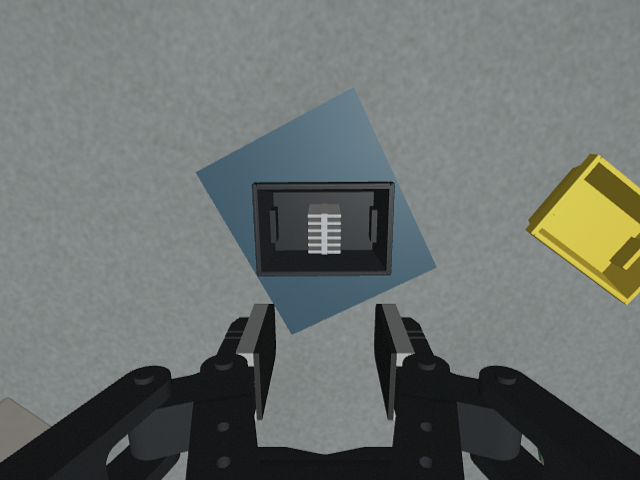

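The heat sink stands upright in the tray at (323,230), top at 43 mm, and the gripper is clear of it. I'm handing the job in.

```bash
python3 -c "
from station import arm; print(arm.sign_off())"
```

```text
the job is handed in; nothing more can be done
None
```

I lifted only the top tray off the stack and set it upright on the pad. I then put the smaller heat sink from the driver board into it, let go, and handed the job in at about 22 s. No verdict was reported.

Last checks before handing in:
- **Tray:** it is about 3 mm from the pad's middle, with its lip at about 35 mm, so it stands flat.
- **Heat sink:** it is upright within 1 mm of the tray's centre in the wrist and top views, about 2 mm in the scene view. Its top is at about 43 mm, which puts it on the tray floor.
- **Lower trays:** they are nested within about 1 mm of where they started, lip top at about 50 mm.
- **Gripper:** open and well clear above the tray.
- **Bottle and spool:** the arm never went near them. They looked upright in the last full picture, taken while I carried the tray, and I did not measure them again afterwards.

No check failed. The camera views disagreed by at most about 3 mm.

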